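# Shut the soap box against the rain

### The arm

A 6-joint arm with a two-finger parallel gripper is mounted at the origin on the work surface. World frame = base frame: x ahead of the robot, y to its left, z up, the work surface at z = 0. Lengths are in mm, angles in rad, forces in N, time in s.
With the tool pointing down it reaches from about 275 to 750 mm from the base axis. Payload 10.2 kg.
Tool frame: the origin (TCP) lies at the very end of the fingers, on their centre line; the grasp point (between the pads) lies 19 mm behind it; z points along the fingers, y is the line along which they close (so a half turn about z gives the same grasp; the last joint's range is limited). The gripper opens to 85 mm and grips with 20 to 120 N. Pads are 22 mm wide; open, the fingers measure 114 mm over their backs; the gripper's body (76 mm by 85 mm) begins 54 mm behind the grasp point. The pads swing forward as they close: fully open they stand 13 mm farther back than shut.
Start: joints at [1.007, 0.313, 1.498, -0, 1.331, -0.223], TCP at [175.489, 494.808, 231.294] pointing down, gripper open.
Joint ranges: [-2.94, 2.94], [-0.97, 2.17], [0.19, 2.56], [-1.23, 4.37], [0.02, 3.11], [-2.88, 2.88]. Speed limits (rad/s): [2.39, 2.39, 3.01, 3.14, 3.14, 3.14].

### API

Orientations are given as a unit quaternion [w, x, y, z].
In Python, from rig import ctrl gives the robot as it stands.
- The arm moves only by the shell command python3 -m pendant 'ROWS' [FORCE]. ROWS is JSON, a list that holds one entry, the list of rows, each a list of 5 numbers: the shift along the tool's x, y, z normalised to -1 to 1, where 1 is 200 mm, then the turn about the tool's z normalised to -1 to 1, where 1 is pi rad, then the opening, from 0 (shut) to 1 (fully open). In form: [[[dx, dy, dz, spin, hand], ...]]. A call has 1 to 12 rows; each row is the pose to reach, as a shift and turn from the pose commanded when the call began, along the tool's axes at that moment, turning the shorter way round; what a row does not reach only later rows make up. A row lasts 1/10 s, in which the tool goes at most 50 mm and 8.59 degrees, less where a joint would pass 70% of its speed; a pose out of reach is approached as far as the arm can. A call with a number of a shift or a turn outside -1 to 1 is refused whole. A call with a gripper value outside its range is refused whole. The fingers move at their own pace and stop on an object; FORCE is the grip in N (left out, the last holds). Time passes only in rows, so rows that repeat a pose let the fingers close. It gives the time, the measured TCP pose, the force, the opening and the grip force at its end, in the units of the state.
- ctrl.sense(): the state, without advancing time (a new reading comes with each control period).
- ctrl.capture(name): name is "scene" or "top" or "wrist"; returns (picture, depth): 420x560x3 uint8, blue, green, red; 420x560 float32, mm along the optical axis (not along the pixel's ray), 0 where there is no reading.
- ctrl.get_calibration(name): a dict with "K" (3x3 intrinsics, pixels), "D" ([k1, k2, p1, p2, k3] as OpenCV has them; the pictures are not rectified), "origin" and "rotation" of the camera in the world. Camera axes: x right, y down, z forward; pixel columns grow to the right and rows downward; lengths in mm; the calibration is good to about 2 mm. A picture is of the moment at which its call begins: read the wrist's pose just before it. get_calibration takes no time and is no camera call; for the wrist camera it gives the pose at the moment of the call.
- ctrl.finish_job(): hands the job in; it is judged then, once.
The state is a dict: "time_s": time; "joints": joint angles; "dq": joint speeds; "tau": joint torques, N m; "eef_pos": TCP position; "ee_rot": TCP orientation; "force": force on the tool from outside, world axes, zero at the start; "wrist_torque": the same for the moment, N m; "grip_width": opening from 0.0 (shut) to 1.0 (fully open); "grip_force": force on a finger pad.
Only numpy, scipy, OpenCV 4.12 (cv2) and the standard library are available. Lean on these libraries where they do the work, as an engineer would, in place of code of your own. Each camera call takes 0.05 s, during which the arm holds its last target. There are 200 camera calls.

### The job

Close the soap box on the shelf against the rain: fold its upright hinged flap over the opening, press it flat, then push it along until its free edge is tucked all the way home beneath the retaining lip and stays down by itself. Work with the fingertips on the outside of the flap only: do not pinch it or touch the rubber pad on its inner side, and leave the lota, soap tray, bottle and comb where they stand.

Things in the scene. Friction and masses are not known exactly. Their poses are not given: they have to be found in the camera images.
- soap_box: Open-topped plain sheet-metal soap box screwed to the shelf, 144 (x) x 124 (y) x 55 mm high. Origin: centre of its underside, on the shelf; z up. Its +x points from the flap's hinge towards the lip, roughly away from the robot. The lip belongs to the front (+x) wall, which stands 65 mm high with its outer face at x = +72 mm; side walls are 3 mm thick, 55 mm high. The space behind the hinge (x below -75 mm) is free. Box +x lies within 0.5 rad of world +x.
- lip_mouth (a point): Middle of the retaining lip's mouth, fixed to the box at (48, 0, 62.5) mm of its frame. The lip is a 2.5 mm sheet over the full 124 mm width; its flat part reaches from box x = 54 to 69 mm, its underside 62.5 mm and top 65 mm above the shelf; towards the hinge its rim is flared up (45 degrees) to x = 47 mm and 70 mm above the shelf. The flap's edge goes beneath it with 4 mm to spare.
- rain_flap (a joint): Hinge angle of the flap (rad): 0 = lying flat over the box (stop), 1.57 = upright, more = leaning back away from the lip (stop at 2.1). It starts upright, 1.5 to 1.95. A springy hinge: let go short of the lip, it springs back up to 0.9 or more; holding it flat takes about 0.11 N m about the hinge, less its weight (90 g). It is held down only by the lip.
- flap_slide (a joint): How far the hinge rod has slid in its slots towards the lip (m): 0 = back (as it starts, at most 1 mm), 0.020 = stop, fully home. At 0 the flat flap's edge is 6 mm short of the lip's mouth; it comes under the lip's mouth at 0.006 and reaches the flat part of the lip at about 0.012. Stiff: takes about 5 N to slide and stays where left. If slid before the flap is flat, the flap's edge comes down on the lip or its flare instead of passing in front of it.
- flap_hinge (a point): Middle of the hinge rod (8 mm thick, along box y), 57 mm above the shelf, at box x = -63 mm when flap_slide is 0; moves with flap_slide. Its frame is parallel to the box's.
- flap_edge (a point): Middle of the flap's free edge, 105 mm from the hinge axis. The flap is a plain metal plate 105 x 124 x 3 mm, its mid-plane through the hinge axis. Site x points from the hinge to the edge, point z out of the outer side (up when flat; towards the robot side when upright).
- rib_foot (a point): Foot of the thumb rib on the flap's outer side, middle of its width, on the outer surface 75 mm from the hinge axis. The rib is 100 mm long (along the hinge) and stands 7 mm out of the plate; its face towards the hinge is square to the plate, so a fingertip set on the flap on the hinge side of the rib can push it towards the lip; its other side slopes away over 16 mm. Same axes as flap_edge.
- flap_pad: Black rubber sealing pad, 72 x 100 x 3 mm, glued to the flap's inner side (facing the lip when upright, down into the box when flat), 15 to 87 mm from the hinge axis. Not to be touched. Origin: on the hinge axis, axes as flap_edge.
- lota: Stainless steel lota (round water pot), 104 mm across, 95 mm high, loose. Origin: centre of its underside.
- soap_tray: Red ceramic open soap tray, 120 x 85 x 24 mm, loose, empty. Origin: centre of its underside.
- bottle: Glass bottle with twist cap, 56 mm across, 150 mm high, loose. Origin: centre of its underside.
- comb: Black plastic comb, 150 x 34 x 5 mm, lying flat, loose. Origin: middle of its underside, long along its x.
There are look-alikes about, which are no part of the job. Leave any blue or yellow look-alike of the soap_box alone.

How it is judged:
By the outcome, as a careful person would: the job done as asked, in the order asked, and still so for the second after the job is handed in, with the robot touching nothing.
It also fails if it takes over 38 s, if anything falls off the work surface, if the arm or the gripper's body presses on something with over 40 N, if the wrist force passes 120 N, or if a joint passes its speed limit or range.

## Working session

There is one attempt and no reset: what is moved stays moved. The work goes in short steps, Python scripts to look and compute and a shell command to move; the robot and the scene stay as the last step left them, time stands still between calls to the robot, and variables do not carry over. Pictures are saved under pics/ and viewed, at most 10 in all, crops included, and the job is handed in when it is done.

```bash
ls; mkdir -p pics
python3 - <<'E'
from rig import ctrl
import cv2,numpy as np
print(ctrl.sense())
ims=[]
for n in("scene","top"):
    p,d=ctrl.capture(n); cv2.imwrite(f"pics/{n}0.png",p); np.save(f"pics/{n}0.npy",d)
    c=ctrl.get_calibration(n); print(n,c)
E
```

```text
pics
{'time_s': 0.0, 'joints': array([ 1.00659808e+00,  3.13436222e-01,  1.49843103e+00,  1.38911521e-05,
        1.33099970e+00, -2.23436779e-01]), 'dq': array([-0.00026441, -0.00078714, -0.00094233, -0.00042303,  0.00039192,
        0.00017951]), 'tau': array([-3.68968376e-04, -4.12266648e+01, -2.59742939e+01, -2.21430714e-04,
        4.14602197e-03,  5.69300511e-06]), 'eef_pos': array([175.34447811, 494.58308662, 230.74440631]), 'ee_rot': array([-2.50712772e-04,  1.69559179e-01,  9.85519801e-01, -5.85784474e-04]), 'force': array([0.4294506 , 0.53682972, 0.34085097]), 'wrist_torque': array([0.0329784 , 0.01255673, 0.03198819]), 'grip_force': 0.0, 'grip_width': 0.9960716232233405}
scene {'K': array([[486.47609203,   0.        , 280.46413131],
       [  0.        , 486.47609203, 209.64474775],
       [  0.        ,   0.        ,   1.        ]]), 'D': array([-0.10575382,  0.        ,  0.        ,  0.        ,  0.        ]), 'origin': array([1214.50585122,  616.01769929, 1356.11573458]), 'rotation': array([-0.12182436,  0.3852418 ,  0.87075066, -0.28025144])}
top {'K': array([[545.59832762,   0.        , 275.64444772],
       [  0.        , 545.59832762, 220.62731642],
       [  0.        ,   0.        ,   1.        ]]), 'D': array([-0.14374199,  0.        ,  0.        ,  0.        ,  0.        ]), 'origin': array([3.94876872e+02, 1.09179937e+00, 1.78922537e+03]), 'rotation': array([ 0.02779598, -0.69700102,  0.71586436, -0.03090583])}
```

View pics/scene0.png

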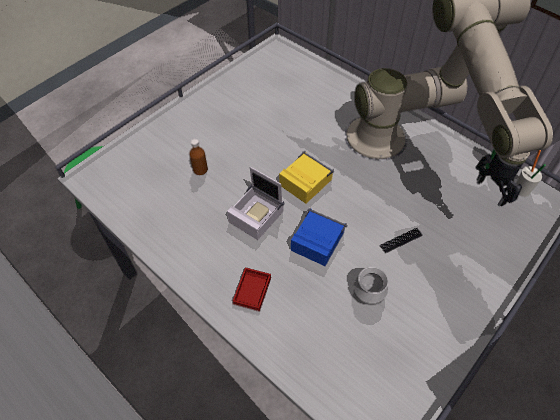

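View pics/top0.png

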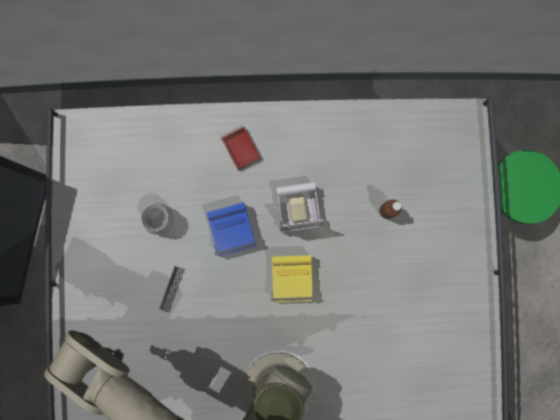

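The candidates in the top view are plain metal at (298,207), blue at (233,229) and yellow at (292,279). The plain one, open with its flap upright, fits the description. I'll measure it and confirm it in a crop.

```bash
cat > h.py <<'E'
import cv2,numpy as np
from rig import ctrl
from scipy.spatial.transform import Rotation as R
def rot(c): q=c["rotation"]; return R.from_quat([q[1],q[2],q[3],q[0]]).as_matrix()
def cloud(d,c):
    h,w=d.shape; v,u=np.mgrid[:h,:w]
    n=cv2.undistortPoints(np.stack([u,v],-1).reshape(-1,1,2).astype(float),c["K"],c["D"]).reshape(h,w,2)
    P=np.dstack([n,np.ones((h,w))])*d[...,None]
    return P@rot(c).T+c["origin"]
def proj(p,c):
    M=rot(c); return cv2.projectPoints(np.array(p,float),cv2.Rodrigues(M.T)[0],-M.T@c["origin"],c["K"],c["D"])[0].reshape(-1,2)
E
python3 - <<'E'
from h import *
out=[]
for n,(u0,u1,v0,v1) in {"scene":(200,310,150,250),"top":(255,345,165,247)}.items():
    p=cv2.imread(f"pics/{n}0.png"); d=np.load(f"pics/{n}0.npy"); c=ctrl.get_calibration(n)
    W=cloud(d,c); np.save(f"pics/{n}W.npy",W)
    out.append(cv2.resize(p[v0:v1,u0:u1],(400,int(400*(v1-v0)/(u1-u0))),interpolation=cv2.INTER_CUBIC))
    r=W[v0:v1,u0:u1]; 
    if n=="top":
        print("top z map"); print(np.round(r[::5,::5,2]).astype(int))
        print(np.round(r[::10,40,:]).astype(int))
h=max(o.shape[0] for o in out)
cv2.imwrite("pics/crop.png",np.hstack([cv2.copyMakeBorder(o,0,h-o.shape[0],0,0,cv2.BORDER_CONSTANT) for o in out]))
E
```

```text
top z map
[[  -3    3    1    2    0   -4    4    2    0    3   -5   -4    1   -2
     2  -10    1   -1]
 [  -3   -4    4    8   -1   -4    2    4   -6    3    0   -1   -1   -9
     6    9   -2    2]
 [  -1   -5    1   -1   -5    1    9   -2    4    5    3  -11    1    2
     0    1    1    4]
 [   4 1789   -1   -6    1   -6   -1   -2    3   -3    6   -2   -3   -3
    -1    0    5    2]
 [   3    1    3    3   -7   -1    1  -14   64   61   70   66    3   -3
     4    2   -2   -2]
 [  -4   -1   -5    2    2   63   63   59   64   65   77   81   54    6
    -1    1   -6   -4]
 [  -7    2    4    1    2   10  -13   10    4   26    0   -6   58   -3
    -2   -5   -5    7]
 [  -4   -3   -5    2   -7    1    2   22   20   21    3    1   33   -5
     8    2   -5    4]
 [   4   -2    1    3   -7    0    2   27   31   29   26    4    0    2
    -1   -5    0   -8]
 [  -5   -8   -1  -15   -1   -2    4   19   31   23   29    4    6   -5
    -5    7   -1    6]
 [  -1   -2   -2    8   -1   61    3    2   26   30   27    6    4   -2
    -2    0   -2    2]
 [   1    5   -4    1    2   -5   -3    6   26   36   20    4  138  161
     1   -2    6    5]
 [   1    2   -2   -4    4   59  161  154  145  144  137  137   62   55
   -10   -7   -3   -3]
 [   1    6  -10   -1    2   60    3   -3   45   22   -7    4  -11    5
     0    9    3   -1]
 [   5    4   -7   -4   -2   -1   -1    0    1   -3   -5   -2    0    2
    -8    2   -4    3]
 [  48   -7   -4   -3    0   -1    0    0    2    5    0   -9   -5   -4
    -2    2   -2   -1]
 [1789    0    1    2   -3   -4   -4   -1  -11    2   -5   -3   -4    0
    -2   -7    3    4]]
[[728 -78   0]
 [693 -77   4]
 [651 -73  64]
 [627 -75   4]
 [590 -73  31]
 [558 -72  26]
 [517 -66 145]
 [495 -71   1]
 [462 -71 -11]]
```

View pics/crop.png

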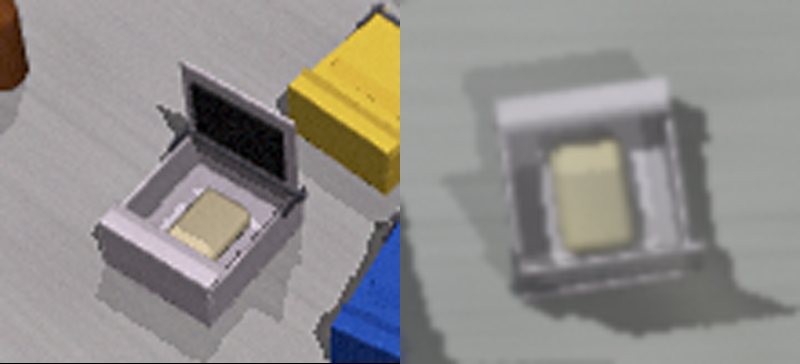

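The crop shows the plain metal box open, with the black pad facing the lip and the flap upright. The lip strip in the top view is at about (277–316, 182–194). Next I'll get precise edges.

Run:
```python
from h import *
def ray(uv,c,z):
    n=cv2.undistortPoints(np.array(uv,float).reshape(-1,1,2),c["K"],c["D"]).reshape(-1,2)
    d=np.c_[n,np.ones(len(n))]@rot(c).T; return c["origin"]+d*((z-c["origin"][2])/d[:,2])[:,None]
c=ctrl.get_calibration("top"); p=cv2.imread("pics/top0.png"); W=np.load("pics/topW.npy")
g=p.max(2).astype(int)
m=np.zeros(g.shape,np.uint8); m[176:200,270:322]=(g[176:200,270:322]>185)
print(np.unique(g[180:200,270:322]//10*10,return_counts=True))
k=cv2.findContours(m,cv2.RETR_EXTERNAL,cv2.CHAIN_APPROX_NONE)[0]; k=max(k,key=cv2.contourArea)
r=cv2.minAreaRect(k); b=cv2.boxPoints(r); print(r,b)
print(ray(b,c,66).round(1)); 
# clouds
for n in("top","scene"):
    W=np.load(f"pics/{n}W.npy").reshape(-1,3)
    s=(W[:,0]>470)&(W[:,0]<720)&(W[:,1]>-160)&(W[:,1]<10)
    f=W[s&(W[:,2]>90)&(W[:,2]<175)]
    f=f[np.abs(f[:,0]-np.median(f[:,0]))<30]
    a=np.linalg.lstsq(np.c_[f[:,1:],np.ones(len(f))],f[:,0],rcond=None)[0]
    print(n,"flap",len(f),f.mean(0),f.min(0),f.max(0),"dx/dy,dx/dz",a)
    l=W[s&(W[:,2]>50)&(W[:,2]<80)&(W[:,0]>600)]
    l=l[np.abs(l[:,0]-np.median(l[:,0]))<30]
    a=np.polyfit(l[:,1],l[:,0],1); print(" lip",len(l),l.mean(0),np.percentile(l,[3,97],axis=0),"slope",a)
```

```text
(array([ 80,  90, 100, 110, 120, 130, 140, 150, 160, 170, 180, 190]), array([  9,  86,  57,  64,  68,  87, 251, 115,  57,  42,  52, 152]))
((295.90997314453125, 187.3699951171875), (4.38406229019165, 36.769554138183594), 81.8698959350586) [[277.39996 187.8    ]
 [313.8     182.59999]
 [314.41998 186.93999]
 [278.01996 192.14   ]]
[[ 643.   -16.8   66. ]
 [ 656.8 -133.5   66. ]
 [ 642.7 -135.    66. ]
 [ 629.   -18.4   66. ]]
top flap 184 [518.92709753 -86.79684007 145.77933947] [ 508.53861263 -149.98196081   91.25435017] [530.97582244 -26.5571608  172.23670691] dx/dy,dx/dz [-1.06977786e-01  1.32208178e-01  4.90368543e+02]
 lip 307 [639.23725949 -75.46713356  64.89860216] [[ 621.58317342 -136.58331873   54.65552076]
 [ 654.97221685  -15.48238235   73.33793321]] slope [-8.64531112e-02  6.32712891e+02]
scene flap 455 [520.84256067 -87.25687347 130.5935821 ] [ 508.99085579 -151.42908429   90.30453167] [531.15599642 -27.69728555 168.48116437] dx/dy,dx/dz [-1.17771687e-01 -2.81920943e-03  5.10934342e+02]
 lip 361 [638.63240804 -74.6868676   64.64123807] [[ 619.61700249 -136.14376319   51.23271539]
 [ 654.87245366  -16.33505281   73.14887485]] slope [-9.88534549e-02  6.31249353e+02]
```

```bash
python3 -m pendant '[[[-0.8,-0.76,0,0,0],[-0.8,-0.76,0,0,0],[-0.8,-0.76,0,0,0],[-0.8,-0.76,0,0,0],[-0.8,-0.76,0,0,0]]]'; python3 -m pendant '[[[-0.8,-0.76,0,0,0],[-0.8,-0.76,0,0,0],[-0.8,-0.76,0,0,0],[-0.8,-0.76,0,0,0],[-0.8,-0.76,0,0,0]]]'; python3 -m pendant '[[[-0.79,-0.76,0,-0.145,0],[-0.79,-0.76,0,-0.145,0],[-0.79,-0.76,0,-0.145,0],[-0.79,-0.76,0,-0.145,0],[-0.79,-0.76,0,-0.145,0],[-0.79,-0.76,0,-0.145,0],[-0.79,-0.76,0,-0.145,0]]]'
```

```text
time_s: 0.6
eef_pos: [276.4, 295.3, 231.2]
ee_rot: [0.0, 0.171, 0.985, -0.0]
force: [0.6, 0.7, -0.6]
grip_width: 0.141
grip_force: 0.0
time_s: 1.1
eef_pos: [376.5, 98.2, 231.2]
ee_rot: [0.0, 0.171, 0.985, -0.0]
force: [0.0, 1.1, 0.2]
grip_width: -0.0
grip_force: 0.0
time_s: 1.8
eef_pos: [473.3, -94.9, 230.7]
ee_rot: [-0.001, -0.057, 0.998, 0.0]
force: [-1.0, 0.2, 0.9]
grip_width: 0.001
grip_force: 0.0
```

Run:
```python
from h import *
c=ctrl.get_calibration("wrist"); p,d=ctrl.capture("wrist"); cv2.imwrite("pics/w1.png",p)
print(c["origin"],rot(c)[:,2]); W=cloud(d,c); np.save("pics/w1W.npy",W)
yaw=.115; o=np.array([582,-83,0]); B=R.from_euler("z",yaw).as_matrix()
b=lambda q:np.array(q)@B.T+o
pts={"lipL":b([47,62,70]),"lipR":b([47,-62,70]),"lipfL":b([72,62,65]),"lipfR":b([72,-62,65]),"edgeL":b([-63,62,162]),"edgeR":b([-63,-62,162])}
for k,v in pts.items():
    print(k,v.round(),proj([v],c).round()[0])
    
Q=(W.reshape(-1,3)-o)@B
s=(abs(Q[:,1])<75)&(Q[:,2]>85)&(Q[:,2]<175)&(abs(Q[:,0]+63)<30)
f=Q[s]; print(len(f)); 
if len(f)>50:
    print(np.percentile(f,[2,50,98],axis=0)); print(np.linalg.lstsq(np.c_[f[:,1:],np.ones(len(f))],f[:,0],rcond=None)[0])
s=(abs(Q[:,1])<75)&(Q[:,2]>58)&(Q[:,2]<80)&(Q[:,0]>35)&(Q[:,0]<85); f=Q[s]; print("lip",len(f)); 
if len(f)>50: print(np.percentile(f,[2,50,98],axis=0),np.polyfit(f[:,1],f[:,0],1))
```

```text
[ 398.02197015 -103.47442687  373.63632384] [ 0.29841073  0.03570952 -0.95376929]
lipL [622. -16.  70.] [346. 349.]
lipR [ 636. -139.   70.] [218. 349.]
lipfL [646. -13.  65.] [344. 367.]
lipfR [ 661. -136.   65.] [221. 367.]
edgeL [512. -29. 162.] [377. 297.]
edgeR [ 527. -152.  162.] [186. 297.]
7215
[[-69.62700488 -57.85603787  86.89201639]
 [-63.6210354    6.98036273 136.6736617 ]
 [-59.20371694  62.74823262 162.46348709]]
[ 4.81378246e-04  2.60334019e-02 -6.72208851e+01]
lip 0
```

View pics/w1.png

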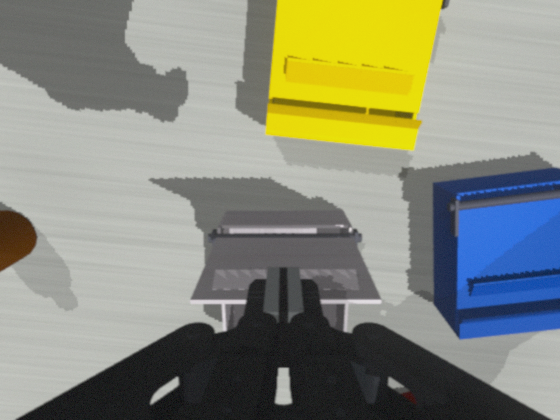

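The wrist view shows the flap's outer side, from the hinge at row 236 to the edge at (190–378, 300). My predicted edge was row 297, so the box pose holds and the flap is nearly upright. I'll descend behind it.

```bash
python3 -m pendant '[[[0,0,0.25,0,0],[0,0,0.5,0,0],[0,0,0.59,0,0],[0,0,0.59,0,0]]]'; python3 -m pendant '[[[-0.06,0,0,0,0],[-0.1,0,0,0,0],[-0.14,0,0,0,0],[-0.18,0,0,0,0],[-0.22,0,0,0,0],[-0.26,0,0,0,0],[-0.3,0,0,0,0],[-0.3,0,0,0,0]]]'
python3 - <<'E'
from h import *
p,d=ctrl.capture("scene"); cv2.imwrite("pics/s2.png",cv2.resize(p[130:260,180:340],None,fx=4,fy=4))
E
```

```text
time_s: 2.25
eef_pos: [472.0, -93.0, 111.4]
ee_rot: [-0.002, -0.058, 0.998, 0.001]
force: [-0.3, -0.5, 0.6]
grip_width: 0.001
grip_force: 0.0
time_s: 3.05
eef_pos: [534.0, -87.8, 113.2]
ee_rot: [0.0, -0.057, 0.998, -0.0]
force: [-0.2, 0.1, -0.2]
grip_width: -0.003
grip_force: 0.0
```

View pics/s2.png

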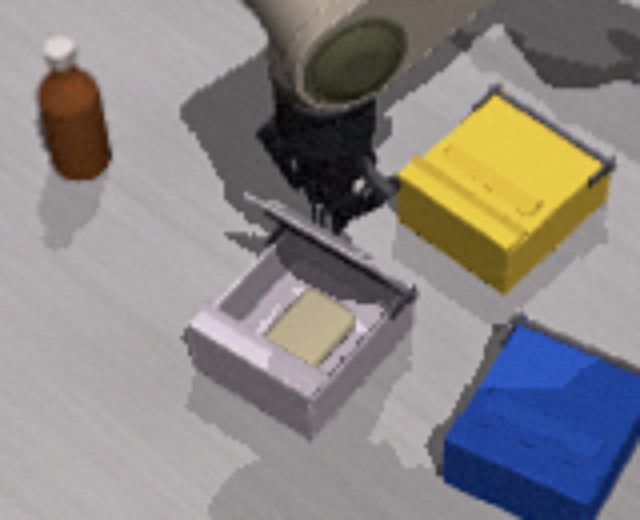

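Looking down: the flap is folding, with the tip behind it. I'll follow the arc down to flat.

```bash
python3 -m pendant '[[[-0.042,0,0.025,0,0],[-0.088,0,0.054,0,0],[-0.12,0,0.083,0,0],[-0.146,0,0.112,0,0],[-0.169,0,0.15,0,0],[-0.185,0,0.187,0,0],[-0.195,0,0.231,0,0],[-0.197,0,0.255,0,0],[-0.198,0,0.273,0,0],[-0.198,0,0.273,0,0]]]'
python3 - <<'E'
from h import *
print(ctrl.sense()["eef_pos"],ctrl.sense()["force"])
p,d=ctrl.capture("scene"); cv2.imwrite("pics/s3.png",cv2.resize(p[130:260,180:340],None,fx=4,fy=4))
E
```

```text
time_s: 4.1
eef_pos: [572.6, -83.3, 58.6]
ee_rot: [0.0, -0.057, 0.998, 0.0]
force: [0.3, 0.6, 1.1]
grip_width: -0.001
grip_force: 0.3
[572.58317914 -83.30066501  58.6474754 ] [0.27078614 0.59453097 1.13934578]
```

View pics/s3.png

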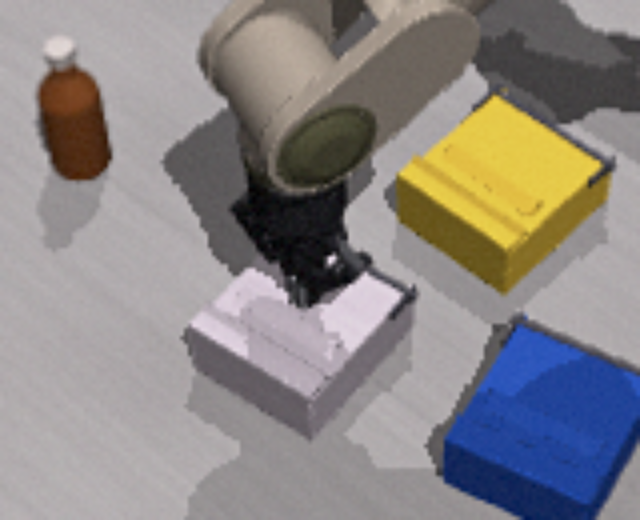

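The flap is nearly flat and in front of the lip. I'll press it firmly.

```bash
python3 -m pendant '[[[0,0,0.005,0,0],[0,0,0.01,0,0],[0,0,0.01,0,0]]]'
```

```text
time_s: 4.45
eef_pos: [572.6, -83.4, 57.7]
ee_rot: [0.0, -0.057, 0.998, -0.0]
force: [-3.1, 1.1, 9.6]
grip_width: -0.003
grip_force: 4.6
```

```bash
python3 -m pendant '[[[-0.015,0,0,0,0],[-0.03,0,0,0,0],[-0.045,0,0,0,0],[-0.06,0,0,0,0],[-0.07,0,0,0,0],[-0.08,0,0,0,0]]]';  python3 -m pendant '[[[-0.015,0,0,0,0],[-0.03,0,0,0,0],[-0.045,0,0,0,0],[-0.055,0,0,0,0]]]'
```

```text
time_s: 5.05
eef_pos: [588.2, -81.6, 57.7]
ee_rot: [-0.0, -0.057, 0.998, -0.0]
force: [-5.1, 0.6, 10.7]
grip_width: 0.001
grip_force: 5.0
time_s: 5.45
eef_pos: [599.0, -80.5, 57.6]
ee_rot: [-0.001, -0.057, 0.998, -0.0]
force: [-5.6, -0.9, 9.1]
grip_width: 0.001
grip_force: 4.6
```

```bash
python3 -m pendant '[[[-0.01,0,0,0,0],[-0.02,0,0,0,0],[-0.025,0,0,0,0]]]';  python3 -m pendant '[[[-0.01,0,0,0,0],[-0.015,0,0,0,0],[-0.015,0,0,0,0]]]'
```

```text
time_s: 5.75
eef_pos: [600.8, -80.1, 56.7]
ee_rot: [-0.005, -0.058, 0.998, 0.0]
force: [-24.0, -4.3, 15.1]
grip_width: 0.0
grip_force: 14.4
time_s: 6.05
eef_pos: [601.2, -80.0, 56.1]
ee_rot: [-0.009, -0.058, 0.998, 0.001]
force: [-34.0, -5.3, 19.5]
grip_width: -0.001
grip_force: 22.7
```

Forward motion has stopped with 34 N of resistance, close to where I expected the stop. I'll ease off, lift and look.

```bash
python3 -m pendant '[[[0.015,0,0,0,0],[0.02,0,-0.015,0,0],[0.02,0,-0.03,0,0],[0.03,0,-0.06,0,0],[0.1,0,-0.2,0,0],[0.4,0,-0.4,0,0],[0.6,0,-0.7,0,0],[0.8,0,-0.8,0,0],[0.8,0,-0.8,0,0],[0.8,0,-0.8,0,0]]]'
python3 - <<'E'
from h import *
c=ctrl.get_calibration("wrist")
p,d=ctrl.capture("scene"); q,e=ctrl.capture("wrist")
a=cv2.resize(p[150:250,195:305],(440,400),interpolation=cv2.INTER_CUBIC); cv2.imwrite("pics/s4.png",np.hstack([a,cv2.resize(q,(360,270))[:, :] if 0 else cv2.copyMakeBorder(cv2.resize(q,(360,270)),0,130,0,0,cv2.BORDER_CONSTANT)]))
W=cloud(d,ctrl.get_calibration("scene")); np.save("pics/w4.npy",W)
o=np.array([582,-83,0]); B=R.from_euler("z",.115).as_matrix()
for W in (W,cloud(e,c)):
    Q=(W.reshape(-1,3)-o)@B
    for x in range(-70,80,10):
        s=(abs(Q[:,1])<50)&(abs(Q[:,0]-x)<5)&(Q[:,2]<130); print(x,s.sum(),np.median(Q[s,2]).round(1) if s.any() else 0,end=" | ")
    print()
E
```

```text
time_s: 7.05
eef_pos: [447.5, -98.2, 220.0]
ee_rot: [0.003, -0.057, 0.998, -0.002]
force: [0.5, -0.2, -0.5]
grip_width: 0.005
grip_force: 0.0
-70 90 39.2 | -60 0 0 | -50 37 61.1 | -40 77 60.5 | -30 73 60.0 | -20 68 60.4 | -10 71 62.0 | 0 71 62.1 | 10 82 62.0 | 20 60 62.8 | 30 71 68.6 | 40 64 67.7 | 50 99 67.4 | 60 90 65.5 | 70 311 30.4 | 
-70 2347 31.2 | -60 0 0 | -50 680 5.7 | -40 1131 6.1 | -30 652 6.3 | -20 379 61.1 | -10 145 61.9 | 0 13 61.8 | 10 0 0 | 20 0 0 | 30 0 0 | 40 48 67.5 | 50 104 66.9 | 60 104 67.4 | 70 46 67.2 |
```

View pics/s4.png

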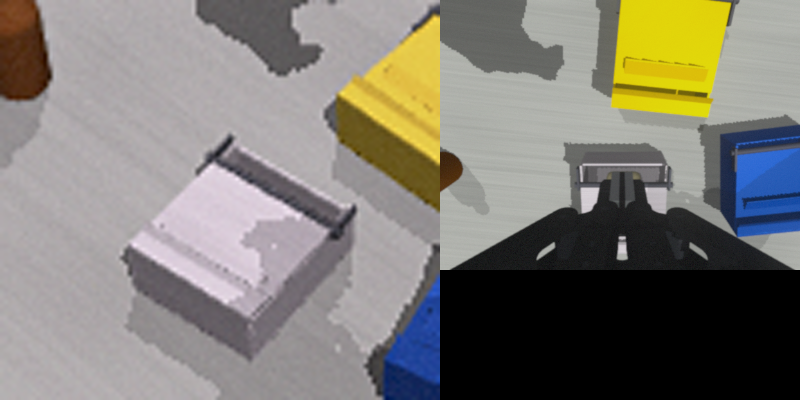

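The flap stays down beneath the lip, with a gap behind the hinge. I'll check the slide from the rod's position in the wrist views before and after.

Run:
```python
from h import *
o=np.array([582,-83,0]); B=R.from_euler("z",.115).as_matrix()
c=ctrl.get_calibration("wrist"); q,e=ctrl.capture("wrist"); cv2.imwrite("pics/w5.png",q)
print(ctrl.sense()["eef_pos"])
for y in(-40,-30,30,40):
    xs=np.arange(-80,-20,2.); P=np.c_[xs,np.full(len(xs),y),np.full(len(xs),59)]@B.T+o
    uv=proj(P,c).astype(np.float32); g=cv2.remap(cv2.cvtColor(q,6),uv[None,:,0],uv[None,:,1],1)[0]
    print(y,list(zip(xs.astype(int).tolist(),g.tolist())))
```

```text
[448.68687825 -97.59466299 216.24963569]
-40 [(-80, 94), (-78, 170), (-76, 188), (-74, 98), (-72, 89), (-70, 90), (-68, 89), (-66, 91), (-64, 89), (-62, 90), (-60, 91), (-58, 90), (-56, 91), (-54, 91), (-52, 89), (-50, 77), (-48, 63), (-46, 83), (-44, 91), (-42, 102), (-40, 195), (-38, 211), (-36, 209), (-34, 209), (-32, 210), (-30, 208), (-28, 209), (-26, 209), (-24, 206), (-22, 209)]
-30 [(-80, 94), (-78, 169), (-76, 188), (-74, 99), (-72, 99), (-70, 118), (-68, 118), (-66, 116), (-64, 116), (-62, 116), (-60, 116), (-58, 116), (-56, 115), (-54, 117), (-52, 116), (-50, 91), (-48, 48), (-46, 47), (-44, 44), (-42, 45), (-40, 46), (-38, 38), (-36, 42), (-34, 39), (-32, 39), (-30, 39), (-28, 39), (-26, 34), (-24, 38), (-22, 35)]
30 [(-80, 95), (-78, 170), (-76, 194), (-74, 102), (-72, 101), (-70, 121), (-68, 119), (-66, 120), (-64, 119), (-62, 117), (-60, 117), (-58, 117), (-56, 116), (-54, 114), (-52, 100), (-50, 64), (-48, 38), (-46, 38), (-44, 41), (-42, 46), (-40, 41), (-38, 42), (-36, 44), (-34, 37), (-32, 39), (-30, 39), (-28, 38), (-26, 38), (-24, 41), (-22, 37)]
40 [(-80, 96), (-78, 171), (-76, 197), (-74, 103), (-72, 100), (-70, 119), (-68, 121), (-66, 119), (-64, 121), (-62, 120), (-60, 120), (-58, 120), (-56, 120), (-54, 120), (-52, 118), (-50, 102), (-48, 56), (-46, 70), (-44, 83), (-42, 90), (-40, 172), (-38, 188), (-36, 191), (-34, 187), (-32, 185), (-30, 183), (-28, 182), (-26, 185), (-24, 180), (-22, 183)]
```

The rod sits about 32 mm ahead of the back wall's outer face, so its centre is at box x ≈ -43 mm. That is fully home, and it agrees with the hard stop I felt.

```bash
python3 -c "
from rig import ctrl
print(ctrl.finish_job())"
```

```text
the job is handed in; nothing more can be done
None
```

I closed the soap box and handed the job in: the flap is folded flat, pushed home beneath the lip (rod measured at about 20 mm of slide, with a hard stop felt at 34 N) and staying down by itself, with the robot clear and only the flap's outer side touched.

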